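# Free the hold-down bar from its keeper and stand it over the block

## Task

The hold-down bar hangs in the two hooks of the low stand, kept in by a sprung keeper over one hook. Press the keeper's thumb tab down until it snaps open, then lift the bar off and stand it upright on its two feet on the saw table, squarely across the broad flat wooden block (the largest of the blocks), so that the bar's screw is centred over the block; leave the block where it lies.

Things in the scene. Friction and masses are not known exactly. Their poses are not given: they have to be found in the camera images.
- stand: Grey steel stand fixed to the table, base 80 x 236 x 10 mm, origin under its centre, x away from the robot. Two 12 mm wide U hooks, open upward, at y = +92 and -92 mm, hold the bar 150 mm above the table; prongs end 15 mm above the bar's axis. The bar is free once raised 30 mm straight up. The keeper is at y = +78 mm: its tongue lies over the bar.
- keeper_tab (a point): Centre of the top of the keeper's thumb tab, a steel plate 34 x 32 mm sticking out of the stand towards the robot, 61 mm before the bar's axis, 167 mm above the table. Push it straight down (5 N at first, then less): after 30 mm it passes over centre, springs fully open by itself (62 mm below the start) and stays. On the way it shifts up to 12 mm towards the robot.
- keeper (a joint): Turn of the keeper, rad: 0 closed over the bar, over centre at about 0.4, 0.87 fully open. Sprung both ways: it goes to whichever end is nearer.
- bar_grip (a point): Where to grasp the hung bar (black, round, 15 mm thick, 290 mm long, 0.4 kg, a leg at each end): on its axis, 25 mm from its middle. Bar along y, z up. Feet, 34 mm discs, at y = +105 and -155 mm, undersides 98 mm below this point. Screw upright at y = -71 mm: knob 33 mm wide, top 61 mm above this point, pad 63 mm below it. Hooks at about y = +67 and -117 mm, keeper at +53 mm.
- block_top (a point): Centre of the top of the broad flat wooden block, 60 (x) x 85 (y) x 18 mm, loose, its length roughly away from the robot; two smaller blocks lie elsewhere. Square across: the bar's y along the block's x (either way round), screw over this point. A spanner 135 mm long, 9 mm high, lies about 100 mm to its +y (world) side; the bar stands over it, its nearer foot on the other side.
Things that resemble listed ones, but are neither listed nor needed, are in the scene too. Leave any blue or pink look-alike of the part that bears block_top alone.

How it is judged:
On the way, in this order (a step that is already met when the one before it is completed fails the run):
1. the keeper is pressed open while the bar still hangs in its hooks (value of joint keeper above 0.7 rad and distance of bar_grip from where it was at the start of the episode below 0.015 m), for 0.2 s.
2. the bar is lifted clear of the hooks (height (world z) of bar_grip above 0.178 m), for 0.1 s.
At the end, for the whole second after the job is handed in: The bar stands upright on both feet on the table (tilt under 0.08 rad), within 15 degrees of square across the block, its screw within 20 mm of the block's centre along and across the bar, and the block is within 20 mm of where it lay (height (world z) of bar_grip between 0.092 and 0.104 m and angle between bar_grip's own z axis and vertical below 0.08 rad and x of block_top in the frame of bar_grip between -0.02 and 0.02 m and y of block_top in the frame of bar_grip between -0.091 and -0.051 m and angle between the y axis of bar_grip and the x axis of block_top, either way round below 0.26 rad and distance of block_top from where it was at the start of the episode below 0.02 m); the robot touches nothing.
It also fails if it takes over 48 s, if anything falls off the work surface, if the arm or the gripper's body presses on something with over 40 N, if the wrist force passes 120 N, or if a joint passes its speed limit or range.

## Robot

A 6-joint arm with a two-finger parallel gripper is mounted at the origin on a cart in front of the work surface, level with it; the furniture and walls round the work are solid. World frame = base frame: x ahead of the robot, y to its left, z up, the work surface at z = 0. Lengths are in m, angles in rad, forces in N, time in s.
With the tool pointing down it reaches from about 0.35 to 0.725 m from the base axis. Payload 4.3 kg.
Tool frame: the origin (TCP) lies at the very end of the fingers, on their centre line; the grasp point (between the pads) lies 19 mm behind it (hold_point_z is the distance from the TCP to the grasp point, in m); z points along the fingers, y is the line along which they close (so a half turn about z gives the same grasp; the last joint's range is limited). The gripper opens to 85 mm and grips with 20 to 120 N. Pads are 22 mm wide; open, the fingers measure 114 mm over their backs; the gripper's body (76 mm by 85 mm) begins 54 mm behind the grasp point. The pads swing forward as they close: fully open they stand 13 mm farther back than shut.
Start: joints at [1.015, 0.377, 0.081, 1.274, 0, 1.46], TCP at [0.248, 0.519, 0.231] pointing down, gripper open.
Joint ranges: [-2.72, 2.72], [-0.84, 1.66], [-1.02, 1.22], [-1.77, 2.12], [-1.37, 1.28], [-3.14, 3.14]. Speed limits (rad/s): [2.57, 2.57, 3.14, 3.14, 3.14, 3.14].

## Interface

Orientations are given as a unit quaternion [w, x, y, z].
In Python, from plant import sense, snapshot, camera_model, finish_job, hold_point_z gives the robot as it stands.
- The arm moves only by the tool send_rows, never from a script. Its argument "steps" is one flat list of numbers, 7 for each row, row after row: the shift along the tool's x, y, z in mm, then the turn, a rotation vector about the tool's x, y, z in rad, then the opening in per cent of the stroke, from 0 (shut) to 100 (fully open). In form: [tx, ty, tz, wx, wy, wz, claw, tx, ty, tz, wx, wy, wz, claw, ...]. A call has 1 to 10 rows; each row is the pose to reach, as a shift and turn from the pose commanded when the call began, along the tool's axes at that moment; what a row does not reach only later rows make up. A row lasts 1/12 s, in which the tool goes at most 41.7 mm and 7.16 degrees, less where a joint would pass 70% of its speed; a pose out of reach is approached as far as the arm can. A call with a gripper value outside its range is refused whole. The fingers move at their own pace and stop on an object; "grip_force" is the grip in N (left out, the last holds). Time passes only in rows, so rows that repeat a pose let the fingers close. It gives the time, the measured TCP pose, the force, the opening and the grip force at its end, in the units of the state.
- sense(): the state, without advancing time (a new reading comes with each control period).
- snapshot(name): name is "side" or "top" or "wrist"; returns (picture, depth): 420x560x3 uint8, red, green, blue; 420x560 float32, m along the optical axis (not along the pixel's ray), 0 where there is no reading.
- camera_model(name): a dict with "mtx" (3x3 intrinsics, pixels), "k1" (the pictures are not rectified: a ray, as slopes to the right and down, at radius r is drawn at 1 + k1 r^2 times it, then the intrinsics apply), "R" (3x3) and "t" (3): a world point X has camera coordinates R X + t. Camera axes: x right, y down, z forward; pixel columns grow to the right and rows downward; lengths in m; the calibration is good to about 2 mm. A picture is of the moment at which its call begins: read the wrist's pose just before it. camera_model takes no time and is no camera call; for the wrist camera it gives the pose at the moment of the call.
- finish_job(): hands the job in; it is judged then, once.
The state is a dict: "time_s": time; "joint_positions": joint angles; "joint_vel": joint speeds; "joint_efforts": joint torques, N m; "eef_pos": TCP position; "ee_rot": TCP orientation; "contact_force": force on the tool from outside, world axes, zero at the start; "torque": the same for the moment, N m; "finger_gap": finger opening in m; "grip_force": force on a finger pad.
Only numpy, scipy, OpenCV 4.12 (cv2) and the standard library are available. Lean on these libraries where they do the work, as an engineer would, in place of code of your own. Each camera call takes 0.05 s, during which the arm holds its last target. There are 200 camera calls.

## Working session

There is one attempt and no reset: what is moved stays moved. The work goes in short steps, Python scripts to look and compute and a tool call to move; the robot and the scene stay as the last step left them, time stands still between calls to the robot, and variables do not carry over. Pictures are saved under pics/ and viewed, at most 10 in all, crops included, and the job is handed in when it is done.

Besides the shell and the picture viewer there is one more tool, called after "Request:" as name(argument=value, ...), one argument or row to a line, values as JSON. send_rows: Moves the arm, as the interface text tells. Its arguments: {"type":"object","properties":{"steps":{"type":"array"},"grip_force":{"type":"number"}},"required":["steps"]}

```bash
mkdir -p pics; cat > h.py <<'E'
import numpy as np, cv2
from plant import sense, snapshot, camera_model, hold_point_z
def ray(c,u,v):
    M=np.array(c["mtx"]);k=c["k1"];R=np.array(c["R"]);t=np.array(c["t"])
    d=cv2.undistortPoints(np.array([[[u,v]]],float),M,np.array([k,0,0,0.]))[0,0]
    return -R.T@t, R.T@np.array([d[0],d[1],1])
def onz(c,u,v,z):
    o,d=ray(c,u,v); return o+d*(z-o[2])/d[2]
def cloud(c,depth):
    M=np.array(c["mtx"]);R=np.array(c["R"]);t=np.array(c["t"])
    h,w=depth.shape;u,v=np.meshgrid(np.arange(w),np.arange(h))
    p=np.stack([u,v],-1).reshape(-1,1,2).astype(float)
    d=cv2.undistortPoints(p,M,np.array([c["k1"],0,0,0.]))[:,0]
    X=np.c_[d,np.ones(len(d))]*depth.reshape(-1,1)
    return ((X-t)@R).reshape(h,w,3)
E
python3 - <<'E'
from h import *
print(sense()); print(hold_point_z)
for n in("top","side"):
    c=camera_model(n);print(n,c)
    p,d=snapshot(n);np.savez(f"{n}0.npz",p=p,d=d)
    cv2.imwrite(f"pics/{n}0.png",p[...,::-1])
E
```

```text
{'time_s': 0.0, 'joint_positions': array([ 1.01472615e+00,  3.78087886e-01,  7.96235540e-02,  1.27437513e+00,
       -3.79046273e-05,  1.46048619e+00]), 'joint_vel': array([-0.00119317, -0.00236858,  0.00062759, -0.00120131,  0.00088666,
       -0.00030789]), 'joint_efforts': array([ 2.87675266e-04, -4.63605595e+01,  2.69873786e+01,  2.06553738e-02,
        2.39777164e-04,  6.04238579e-06]), 'eef_pos': array([0.24757364, 0.51825352, 0.23034578]), 'ee_rot': array([-3.16203992e-04,  2.21039182e-01,  9.75264393e-01, -9.71585826e-04]), 'contact_force': array([-1.06528605, -0.21769676, -0.18346802]), 'torque': array([0.02069714, 0.05791647, 0.01738099]), 'grip_force': 0.0, 'finger_gap': 0.08502049022650143}
0.0187
top {'mtx': array([[503.86971046,   0.        , 280.18230239],
       [  0.        , 503.86971046, 205.81270546],
       [  0.        ,   0.        ,   1.        ]]), 'k1': -0.18603072310081206, 'R': array([[-0.01250195, -0.99979726, -0.01578436],
       [-0.9951485 ,  0.0139813 , -0.09738576],
       [ 0.09758671,  0.01449027, -0.99512153]]), 't': array([-0.42627811,  0.52666645,  1.14053612])}
side {'mtx': array([[421.80759359,   0.        , 276.29047724],
       [  0.        , 421.80759359, 218.21695522],
       [  0.        ,   0.        ,   1.        ]]), 'k1': -0.0028906215537053506, 'R': array([[-0.99987535, -0.00257057, -0.01557793],
       [ 0.01218812,  0.50152455, -0.86505756],
       [ 0.0100364 , -0.8651396 , -0.5014307 ]]), 't': array([0.49920825, 0.32384184, 0.69685729])}
```

View pics/top0.png

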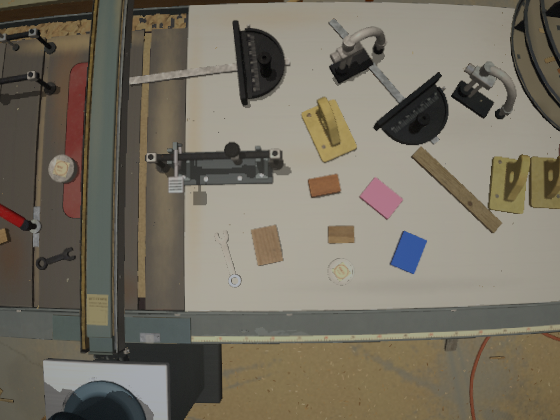

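View pics/side0.png

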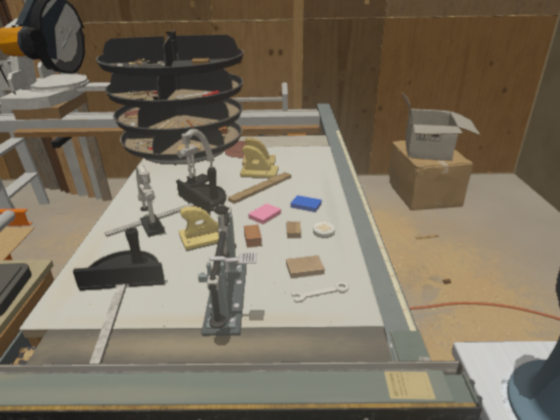

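Top view: tab at (176,185), bar at row 155 from col 150 to 280, knob (232,150). Block candidates are the tan one (267,244), small tan (341,234), red-brown (324,186), blue (408,252) and pink (381,198). I choose (267,244), the largest wooden one, with the spanner at (229,260) on its +y side. Next I measure these.

```bash
python3 - <<'E'
from h import *
c=camera_model("top");z=np.load("top0.npz");p,d=z["p"],z["d"];P=cloud(c,d)
for n,(u,v) in dict(tab=(176,185),tab2=(176,180),bar=(200,155),barL=(160,157),barR=(262,153),knob=(232,150),endL=(151,157),endR=(279,155),block=(267,244),beam=(105,120),beam2=(105,250),table=(300,280),lowL=(160,250),spR=(235,281),spL=(222,239),rail=(250,322)).items():
    print(n,np.round(P[v,u],4))
# block outline: height 10..25mm near block
hh=P[...,2]
sub=np.zeros(hh.shape,np.uint8);sub[215:275,245:292]=1
m=((hh>.010)&(hh<.03)&(sub>0)).astype(np.uint8)
hsv=cv2.cvtColor(p,cv2.COLOR_RGB2HSV);print(hsv[244,267],hsv[215,290],hsv[270,260])
m2=((hsv[...,1]>80)&(sub>0)).astype(np.uint8)
for mm in(m,m2):
    cs,_=cv2.findContours(mm,0,1);k=max(cs,key=cv2.contourArea)
    pts=np.array([onz(c,u,v,.018)[:2] for u,v in k[:,0]],np.float32)
    r=cv2.minAreaRect(pts);print("block",r,cv2.boxPoints(r).round(4).tolist())
# knob top
sub[:]=0;sub[135:168,215:250]=1
m=((hh>.195)&(sub>0));print("knob n",m.sum(),P[m].mean(0) if m.any() else 0, P[m].min(0) if m.any() else 0,P[m].max(0) if m.any() else 0)
# bar axis
sub[:]=0;sub[140:175,140:290]=1
m=((hh>.145)&(hh<.17)&(sub>0))
Q=P[m];print("bar n",len(Q),Q.min(0),Q.max(0))
for y in np.arange(-.36,0,.02):
    q=Q[abs(Q[:,1]-y)<.006]
    if len(q): print(round(y,2),len(q),q.min(0).round(3),q.max(0).round(3))
# tab
sub[:]=0;sub[170:196,160:192]=1
m=((hh>.12)&(sub>0));Q=P[m];print("tab",len(Q),Q.mean(0),Q.min(0),Q.max(0))
s=cv2.resize(p[110:300,110:330,::-1],None,fx=3.5,fy=3.1,interpolation=cv2.INTER_CUBIC)
cv2.imwrite("pics/crop0.png",s[:600])
E
```

```text
tab [ 0.5529 -0.2217  0.1652]
tab2 [ 0.563  -0.2221  0.1676]
bar [ 0.6162 -0.2698  0.1571]
barL [ 0.6134 -0.1856  0.1598]
barR [ 0.6181 -0.3989  0.1562]
knob [ 0.6136 -0.3429  0.2126]
endL [ 0.6129 -0.1676  0.1648]
endR [ 0.6128 -0.4341  0.1585]
block [ 0.4334 -0.4018  0.0194]
beam [ 0.7268 -0.0229  0.0576]
beam2 [ 0.4216 -0.031   0.056 ]
table [ 3.490e-01 -4.769e-01 -3.000e-04]
lowL [ 0.4219 -0.1464 -0.0013]
spR [ 0.3482 -0.3251 -0.0008]
spL [ 0.4464 -0.2964  0.0088]
rail [ 0.2483 -0.3568 -0.0321]
[ 16  91 137] [ 21  26 169] [ 23  26 168]
block ((0.4320211410522461, -0.4009668231010437), (0.08494627475738525, 0.05979829281568527), 10.613726615905762) [[0.384799987077713, -0.37940001487731934], [0.39579999446868896, -0.4381999969482422], [0.47929999232292175, -0.42250001430511475], [0.4683000147342682, -0.3637999892234802]]
block ((0.4313124716281891, -0.400890588760376), (0.08175821602344513, 0.057502683252096176), 10.62366008758545) [[0.38580000400543213, -0.38019999861717224], [0.39640000462532043, -0.4366999864578247], [0.47679999470710754, -0.42160001397132874], [0.4661999940872
[... 265 characters left out ...]
0.15 ] [ 0.625 -0.355  0.158]
-0.34 18 [ 0.607 -0.345  0.148] [ 0.612 -0.335  0.164]
-0.32 28 [ 0.608 -0.326  0.149] [ 0.62  -0.315  0.16 ]
-0.3 42 [ 0.608 -0.306  0.15 ] [ 0.621 -0.294  0.16 ]
-0.28 38 [ 0.608 -0.285  0.148] [ 0.621 -0.274  0.161]
-0.26 44 [ 0.607 -0.266  0.146] [ 0.622 -0.254  0.158]
-0.24 40 [ 0.607 -0.246  0.149] [ 0.623 -0.234  0.162]
-0.22 111 [ 0.576 -0.226  0.147] [ 0.628 -0.216  0.17 ]
-0.2 66 [ 0.597 -0.206  0.146] [ 0.632 -0.195  0.166]
-0.18 46 [ 0.605 -0.186  0.148] [ 0.621 -0.174  0.162]
-0.16 48 [ 0.604 -0.166  0.149] [ 0.623 -0.154  0.166]
tab 272 [ 0.55152318 -0.22775432  0.19980578] [ 0.40748086 -0.45008184  0.16054646] [ 0.58469705 -0.20440715  1.17953334]
```

View pics/crop0.png

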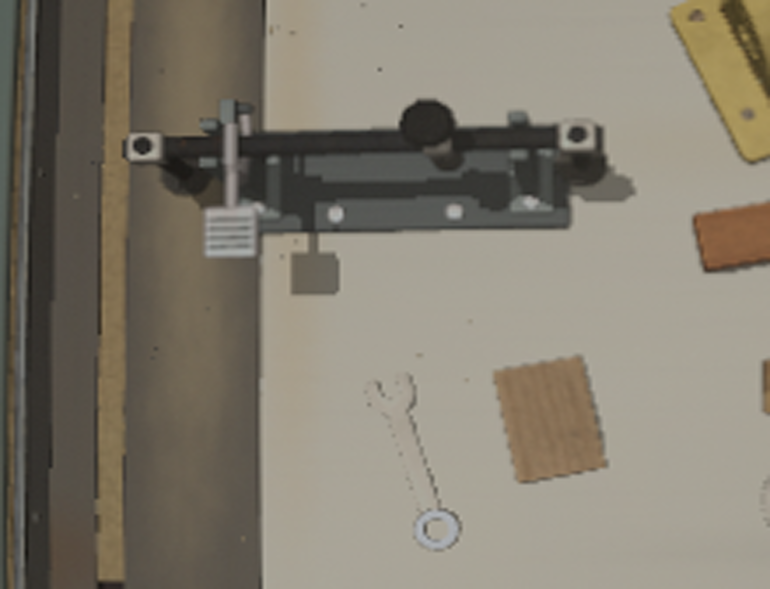

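```bash
cat >> h.py <<'E'
from scipy.spatial.transform import Rotation as Ro
def go(pos,yx):
    """shift (mm, tool axes) and turn to reach pos, tool down, with tool y at world angle yx (deg)"""
    s=sense();q=s["ee_rot"];R=Ro.from_quat(np.r_[q[1:],q[0]])
    a=np.radians(yx);y=np.array([np.cos(a),np.sin(a),0]);zz=np.array([0,0,-1.]);x=np.cross(y,zz)
    T=Ro.from_matrix(np.c_[x,y,zz])
    print("t",s["time_s"],"shift",(R.inv().apply(np.array(pos)-s["eef_pos"])*1000).round(1),"rot",(R.inv()*T).as_rotvec().round(3),"pos",s["eef_pos"].round(4))
E
python3 - <<'E'
from h import *
z=np.load("top0.npz");P=cloud(camera_model("top"),z["d"]);Q=P.reshape(-1,3)[z["d"].ravel()>0]
m=(Q[:,0]>.2)&(Q[:,0]<.7)&(Q[:,1]>-.15)&(Q[:,2]<.6);q=Q[m]
for y in np.arange(-.15,.2,.05):
    k=q[(q[:,1]>y)&(q[:,1]<y+.05)]
    if len(k):print(round(y,2),k[k[:,2].argmax()].round(3))
go([.553,-.220,.235],0)
E
```

```text
-0.15 [ 0.616 -0.148  0.058]
-0.1 [ 0.349 -0.061  0.066]
-0.05 [ 0.283 -0.006  0.066]
0.0 [0.567 0.027 0.066]
0.05 [0.59  0.098 0.03 ]
0.1 [0.616 0.131 0.031]
0.15 [0.51  0.2   0.079]
t 0.1 shift [-593.9 -534.5   -3.7] rot [-2.000e-03  1.000e-03  1.125e+00] pos [0.2476 0.5183 0.2305]
```

Request:
send_rows(
  steps=[-30,-27,-5,0,0,0.06,0,-60,-54,-5,0,0,0.12,0,-90,-81,-5,0,0,0.18,0,-120,-108,-5,0,0,0.24,0,-150,-135,-5,0,0,0.3,0,-180,-162,-5,0,0,0.36,0,-210,-189,-5,0,0,0.42,0,-240,-216,-5,0,0,0.48,0,-270,-243,-5,0,0,0.54,0,-300,-270,-5,0,0,0.6,0],
  grip_force=40,
)

```text
time_s: 0.93
eef_pos: [0.4021, 0.144, 0.2361]
ee_rot: [-0.0, 0.501, 0.866, -0.0]
contact_force: [0.7, 0.1, -0.4]
finger_gap: -0.0001
grip_force: 0.0
```

```bash
python3 -c "
from h import *
go([.553,-.220,.235],0)"
```

```text
t 0.9333 shift [-390.7  -50.8    1. ] rot [-0.    -0.     0.522] pos [0.4021 0.144  0.2361]
```

Request:
send_rows(
  steps=[-39,-5,0,0,0,0.06,0,-78,-10,0,0,0,0.12,0,-117,-15,0,0,0,0.18,0,-156,-20,0,0,0,0.24,0,-195,-25,0,0,0,0.3,0,-234,-30,0,0,0,0.36,0,-273,-35,0,0,0,0.42,0,-312,-40,0,0,0,0.48,0,-351,-46,0,0,0,0.522,0,-391,-51,0,0,0,0.522,0],
)

```text
time_s: 1.77
eef_pos: [0.554, -0.2198, 0.2358]
ee_rot: [-0.001, 0.707, 0.708, -0.0]
contact_force: [1.4, -0.1, 0.1]
finger_gap: -0.0
grip_force: 0.0
```

```bash
python3 - <<'E'
from h import *
go([.553,-.220,.185],0)
c=camera_model("wrist");p,d=snapshot("wrist");cv2.imwrite("pics/w1.png",p[...,::-1])
P=cloud(c,d);np.savez("w1.npz",p=p,P=P)
m=(P[...,2]>.155)&(P[...,2]<.178)&(P[...,0]<.585)&(P[...,0]>.5)&(abs(P[...,1]+.22)<.04)&(d>0)
Q=P[m];print(len(Q),Q.min(0),Q.max(0),Q.mean(0))
for x0 in np.arange(.53,.60,.01):
    q=Q[abs(Q[:,0]-x0)<.005]
    if len(q):print(x0.round(3),q[:,1].min().round(3),q[:,1].max().round(3),q[:,2].mean().round(3))
E
```

```text
t 1.7667 shift [-0.2 -0.9 50.8] rot [-0.001 -0.001  0.001] pos [ 0.554  -0.2198  0.2358]
3090 [ 0.53770012 -0.23605883  0.15922873] [ 0.58499431 -0.20396438  0.16953032] [ 0.55687833 -0.21911815  0.16652879]
0.54 -0.236 -0.204 0.167
0.55 -0.236 -0.204 0.167
0.56 -0.236 -0.204 0.167
0.57 -0.236 -0.204 0.166
0.58 -0.224 -0.216 0.164
```

View pics/w1.png

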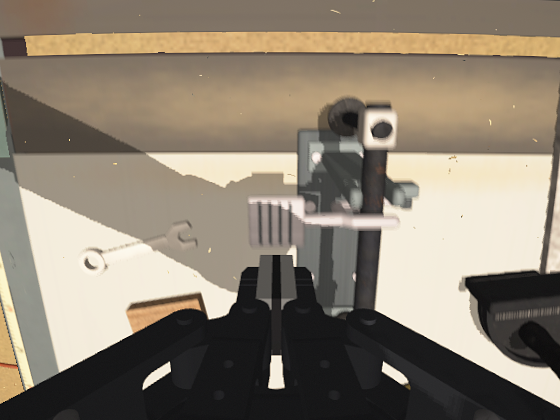

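Wrist view: tab at (277,222), its lever runs right to the tongue over the bar at (395,222). The fingers are centred over the tab: it spans x .538–.572, y −.236…−.204, z .167.

Request:
send_rows(
  steps=[0,0,30,0,0,0,0,0,-1,58,0,0,0,0,0,-1,68,0,0,0,0,0,-2,76,0,0,0,0,0,-3,84,0,0,0,0,0,-4,91,0,0,0,0,0,-6,98,0,0,0,0,0,-7,104,0,0,0,0,0,-7,108,0,0,0,0,0,-7,108,0,0,0,0],
)

```text
time_s: 2.65
eef_pos: [0.5469, -0.2176, 0.1276]
ee_rot: [-0.0, 0.706, 0.708, 0.0]
contact_force: [0.0, -0.4, -0.1]
finger_gap: 0.0001
grip_force: 0.0
```

```bash
python3 - <<'E'
from h import *
print(sense()["contact_force"])
P=cloud(camera_model("top"),snapshot("top")[1])
go([.55,-.22,.235],0)
P=cloud(camera_model("side"),snapshot("side")[1])
m=(abs(P[...,0]-.55)<.04)&(abs(P[...,1]+.22)<.03)&(P[...,2]>.05)&(P[...,2]<.175)
print(P[m].min(0),P[m].max(0))
E
```

```text
[ 0.04125045 -0.35763768 -0.13916096]
t 2.7 shift [  -2.2    2.8 -106.9] rot [ 0.    -0.     0.003] pos [ 0.5472 -0.2178  0.1281]
[ 0.51835705 -0.23615672  0.09204798] [ 0.58948115 -0.20390701  0.17499444]
```

Request:
send_rows(
  steps=[0,0,-36,0,0,0,0,0,0,-72,0,0,0,0,0,0,-112,0,0,0,0,0,0,-112,0,0,0,0],
)

```text
time_s: 3.08
eef_pos: [0.551, -0.2199, 0.2496]
ee_rot: [0.007, 0.706, 0.708, 0.002]
contact_force: [1.1, -0.2, 0.8]
finger_gap: 0.0
grip_force: 0.0
```

```bash
python3 - <<'E'
from h import *
c=camera_model("wrist");p,d=snapshot("wrist");cv2.imwrite("pics/w2.png",p[...,::-1])
P=cloud(c,d)
for y0 in (-.24,-.25,-.26):
    q=P[(abs(P[...,1]-y0)<.004)&(P[...,2]>.147)&(P[...,2]<.165)&(abs(P[...,0]-.615)<.02)]
    if len(q):print(y0,len(q),q[:,0].min(),q[:,0].max(),q[:,2].max())
q=P[(P[...,2]>.1)&(P[...,2]<.3)&(abs(P[...,1]+.22)<.018)&(abs(P[...,0]-.58)<.07)]
for x0 in np.arange(.51,.65,.01):
    k=q[abs(q[:,0]-x0)<.005]
    if len(k):print(x0.round(2),k[:,1].min().round(3),k[:,1].max().round(3),k[:,2].max().round(3))
go([.6145,-.271,.25],0)
E
```

```text
-0.24 239 0.6082700759364691 0.6230317499353842 0.15864983110938494
-0.25 222 0.6084796006830249 0.623074213518619 0.15811657571808846
-0.26 218 0.6084728191093878 0.6235422271305079 0.1585655880447399
0.52 -0.228 -0.206 0.3
0.53 -0.214 -0.206 0.3
0.54 -0.235 -0.205 0.3
0.55 -0.236 -0.204 0.3
0.56 -0.236 -0.204 0.3
0.57 -0.224 -0.207 0.3
0.58 -0.228 -0.205 0.3
0.59 -0.228 -0.208 0.3
0.6 -0.224 -0.202 0.166
0.61 -0.238 -0.202 0.165
0.62 -0.238 -0.202 0.164
0.63 -0.222 -0.202 0.166
0.64 -0.223 -0.204 0.135
0.65 -0.223 -0.204 0.135
t 3.1333 shift [-51.6  64.   -2.8] rot [0.01  0.005 0.003] pos [ 0.5504 -0.2196  0.2462]
```

View pics/w2.png

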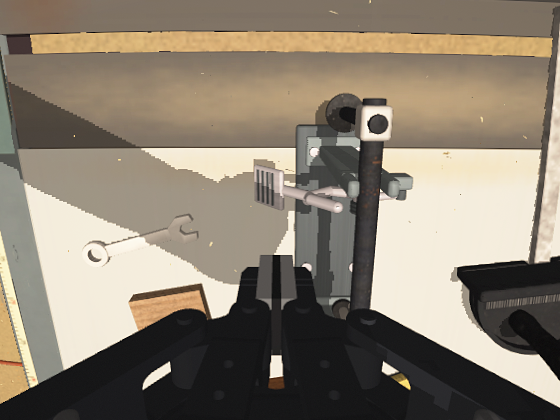

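The keeper is open: the tab dropped to (268,188) and the tongue (340,208) is off the bar. Now I move over the grasp point.

Request:
send_rows(
  steps=[-26,33,0,0,0,0,60,-51,65,0,0,0,0,60,-51,65,0,0,0,0,60,-51,65,0,0,0,0,60,-51,65,0,0,0,0,60],
)

```text
time_s: 3.55
eef_pos: [0.6119, -0.2686, 0.2391]
ee_rot: [-0.001, 0.706, 0.708, -0.0]
contact_force: [-0.4, 0.2, 0.6]
finger_gap: 0.0512
grip_force: 0.0
```

```bash
python3 - <<'E'
from h import *
go([.6158,-.271,.131],0); print(sense()["finger_gap"])
c=camera_model("wrist");p,d=snapshot("wrist");P=cloud(c,d)
for y0 in (-.24,-.30,-.32):
    q=P[(abs(P[...,1]-y0)<.004)&(P[...,2]>.147)&(P[...,2]<.165)&(abs(P[...,0]-.615)<.02)]
    if len(q):print(y0,len(q),q[:,0].min(),q[:,0].max(),q[:,2].max())
E
```

```text
t 3.55 shift [ -2.5   4.  108.1] rot [-0.002 -0.001  0.003] pos [ 0.6119 -0.2686  0.2391]
0.051230852803753286
-0.24 305 0.6088016685301358 0.6233427059119878 0.15849889852420224
-0.3 244 0.6093766911074173 0.6235553465339054 0.15843634831008716
-0.32 229 0.6093455938870941 0.6239506137026191 0.15824569179680192
```

Request:
send_rows(
  steps=[-2,4,30,0,0,0,60,-2,4,60,0,0,0,60,-2,4,85,0,0,0,60,-2,4,100,0,0,0,60,-2,4,108,0,0,0,60,-2,4,108,0,0,0,60,-2,4,108,0,0,0,0,-2,4,108,0,0,0,0,-2,4,108,0,0,0,0,-2,4,108,0,0,0,0],
  grip_force=80,
)

```text
time_s: 4.43
eef_pos: [0.6166, -0.2714, 0.1347]
ee_rot: [0.001, 0.706, 0.708, 0.0]
contact_force: [-3.5, 0.1, 6.0]
finger_gap: 0.0128
grip_force: 78.0
```

Request:
send_rows(
  steps=[0,0,0,0,0,0,0,0,0,0,0,0,0,0,0,0,0,0,0,0,0],
)

```text
time_s: 4.68
eef_pos: [0.6166, -0.2714, 0.1347]
ee_rot: [0.001, 0.706, 0.708, 0.0]
contact_force: [-3.4, 0.4, 5.5]
finger_gap: 0.0122
grip_force: 78.0
```

Request:
send_rows(
  steps=[0,0,0,0,0,0,40,0,0,0,0,0,0,40,0,0,0,0,0,0,40,0,0,0,0,0,0,40,0,0,0,0,0,0,40],
)

```text
time_s: 5.1
eef_pos: [0.6163, -0.2709, 0.1322]
ee_rot: [0.0, 0.706, 0.708, 0.0]
contact_force: [-0.5, -1.0, -0.1]
finger_gap: 0.0336
grip_force: 0.0
```

```bash
python3 - <<'E'
from h import *
go([.6163,-.271,.131],0); print(sense()["finger_gap"],sense()["contact_force"])
c=camera_model("wrist");p,d=snapshot("wrist");P=cloud(c,d);cv2.imwrite("pics/w3.png",p[...,::-1])
for y0 in (-.21,-.22,-.24,-.25,-.30,-.32):
    q=P[(abs(P[...,1]-y0)<.004)&(P[...,2]>.147)&(P[...,2]<.165)&(abs(P[...,0]-.615)<.02)]
    if len(q):print(y0,len(q),q[:,0].min(),q[:,0].max(),q[:,2].max())
E
```

```text
t 5.1 shift [-0.1 -0.   1.2] rot [ 0.    -0.     0.003] pos [ 0.6163 -0.2709  0.1322]
0.03362142029468708 [-0.5144295  -0.97938069 -0.12543824]
-0.21 2044 0.598712687482486 0.6325560043876843 0.16499865213109008
-0.22 1285 0.5950097548855701 0.6246976041969085 0.16059628182448518
-0.24 932 0.609794746372353 0.6247457156636105 0.15866732674019235
-0.25 868 0.6100062331042385 0.6249607904326852 0.15915052359599058
-0.3 581 0.610979056483499 0.6250807730042383 0.1579565835661681
```

View pics/w3.png

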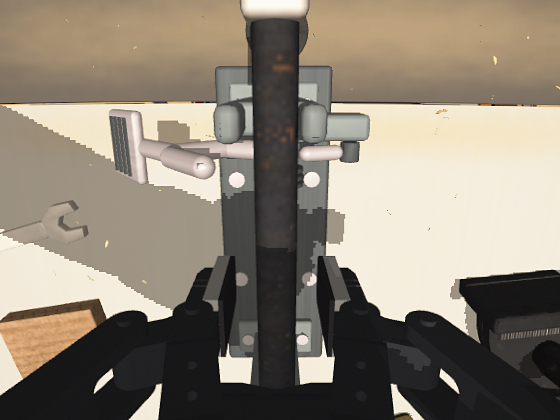

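Wrist view: the bar lies centred between the open pads at (277,280) and nothing is below the fingertips. I lower 4 mm so the pads meet the axis, then grip again.

Request:
send_rows(
  steps=[0,1,5,0,0,0,40,0,1,5,0,0,0,40,0,1,5,0,0,0,0,0,1,5,0,0,0,0,0,1,5,0,0,0,0,0,1,5,0,0,0,0,0,1,5,0,0,0,0],
  grip_force=60,
)

```text
time_s: 5.73
eef_pos: [0.6165, -0.2707, 0.127]
ee_rot: [-0.001, 0.706, 0.708, -0.0]
contact_force: [-2.4, 0.2, 0.8]
finger_gap: 0.0134
grip_force: 58.4
```

Good grip, no vertical force. Lift 60 mm straight up.

Request:
send_rows(
  steps=[0,0,-8,0,0,0,0,0,0,-18,0,0,0,0,0,0,-30,0,0,0,0,0,0,-45,0,0,0,0,0,0,-60,0,0,0,0,0,0,-70,0,0,0,0,0,0,-70,0,0,0,0,0,0,-70,0,0,0,0,0,0,-70,0,0,0,0],
)

```text
time_s: 6.48
eef_pos: [0.617, -0.2706, 0.1965]
ee_rot: [-0.001, 0.706, 0.708, -0.0]
contact_force: [-0.3, 0.4, -4.9]
finger_gap: 0.0138
grip_force: 58.6
```

```bash
python3 - <<'E'
from h import *
s=sense();print(s["contact_force"],s["torque"],s["finger_gap"])
p,d=snapshot("top");P=cloud(camera_model("top"),d);cv2.imwrite("pics/t2.png",p[...,::-1])
q=P[(abs(P[...,0]-.615)<.02)&(P[...,2]>.2)&(P[...,2]<.235)&(P[...,1]>-.46)&(P[...,1]<-.13)]
print(q.min(0),q.max(0))
for y0 in np.arange(-.44,-.14,.03):
    k=q[abs(q[:,1]-y0)<.005]
    if len(k):print(y0.round(2),k[:,0].min().round(4),k[:,0].max().round(4),k[:,2].max().round(4))
# wrist
c=camera_model("wrist");P=cloud(c,snapshot("wrist")[1])
q=P[(abs(P[...,0]-.615)<.02)&(P[...,2]>.2)&(P[...,2]<.235)]
for y0 in np.arange(-.26,-.14,.02):
    k=q[abs(q[:,1]-y0)<.005]
    if len(k):print(y0.round(2),k[:,0].min().round(4),k[:,0].max().round(4),k[:,2].max().round(4))
E
```

```text
[-0.33413015  0.38389205 -4.86410442] [0.12501343 0.05688383 0.04466011] 0.013754170336150753
[ 0.5971234  -0.43923876  0.20750206] [ 0.62783103 -0.14929211  0.23485646]
-0.44 0.6101 0.6245 0.2277
-0.41 0.6126 0.6223 0.2266
-0.38 0.6114 0.6232 0.2265
-0.35 0.6072 0.6236 0.2295
-0.32 0.6098 0.6244 0.227
-0.29 0.6101 0.6228 0.2293
-0.2 0.6102 0.6254 0.2312
-0.17 0.6071 0.6262 0.2347
-0.26 0.598 0.635 0.235
-0.24 0.6102 0.6252 0.2283
-0.22 0.61 0.6251 0.2286
-0.2 0.6101 0.625 0.2292
-0.18 0.6081 0.6264 0.2315
```

View pics/t2.png

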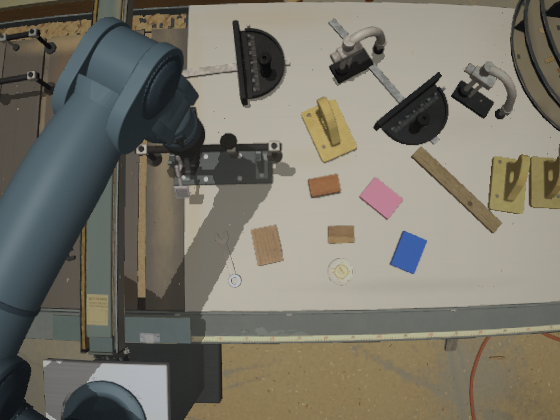

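Top view: the bar is lifted level, ends at (143,150) and (275,147), and the block is unmoved at (267,244). I go up, then across.

Request:
send_rows(
  steps=[0,0,-25,0,0,0,0,0,0,-50,0,0,0,0,0,-12,-63,0,0,0,0,6,-34,-63,0,0,0,0,14,-58,-63,0,0,-0.02,0,22,-82,-63,0,0,-0.05,0,30,-106,-63,0,0,-0.08,0,39,-130,-63,0,0,-0.12,0,48,-154,-63,0,0,-0.15,0,55,-176,-63,0,0,-0.18,0],
)

```text
time_s: 7.42
eef_pos: [0.439, -0.2152, 0.2594]
ee_rot: [-0.001, 0.639, 0.769, -0.0]
contact_force: [0.2, 0.5, -5.0]
finger_gap: 0.0131
grip_force: 59.3
```

```bash
python3 - <<'E'
from h import *
go([.4189,-.331,.13],10.6)
E
```

```text
t 7.4167 shift [-110.3  -40.8  129.3] rot [-0.001 -0.001 -0.   ] pos [ 0.439  -0.2152  0.2594]
```

Request:
send_rows(
  steps=[-22,-8,0,0,0,0,0,-44,-16,0,0,0,0,0,-66,-24,0,0,0,0,0,-88,-32,10,0,0,0,0,-110,-41,35,0,0,0,0,-110,-41,65,0,0,0,0,-110,-41,95,0,0,0,0,-110,-41,130,0,0,0,0,-110,-41,130,0,0,0,0,-110,-41,130,0,0,0,0],
)

```text
time_s: 8.25
eef_pos: [0.4184, -0.3297, 0.1279]
ee_rot: [-0.004, 0.64, 0.769, 0.0]
contact_force: [1.3, -0.7, -4.4]
finger_gap: 0.0131
grip_force: 59.5
```

```bash
python3 - <<'E'
from h import *
go([.4189,-.331,.0745],10.6)
p,d=snapshot("top");P=cloud(camera_model("top"),d)
p2,d2=snapshot("side")
cv2.imwrite("pics/s3.png",np.hstack([p[140:300,170:330,::-1].repeat(2,0).repeat(2,1),p2[180:340,200:400,::-1].repeat(2,0).repeat(2,1)]))
# knob top expected z .098+... : bar z now = tcp+.0235
zb=sense()["eef_pos"][2]+.0235
Q=P[(abs(P[...,2]-zb-.061)<.008)&(P[...,0]>.36)&(P[...,0]<.5)&(P[...,1]<-.36)&(P[...,1]>-.45)]
print("zb",zb,"knob",len(Q),Q.mean(0),Q.min(0),Q.max(0))
Q=P[(abs(P[...,2]-zb-.006)<.008)&(P[...,0]>.36)&(P[...,0]<.5)&(P[...,1]<-.36)&(P[...,1]>-.55)]
for y0 in np.arange(-.5,-.36,.02):
    k=Q[abs(Q[:,1]-y0)<.006]
    if len(k):print(y0.round(2),len(k),k.min(0).round(3),k.max(0).round(3))
Q=P[(P[...,2]>.012)&(P[...,2]<.024)&(P[...,0]>.36)&(P[...,0]<.5)&(P[...,1]<-.34)&(P[...,1]>-.46)]
print("block",len(Q),Q.min(0),Q.max(0))
E
```

```text
t 8.25 shift [-1.7  0.5 53.4] rot [-0.004 -0.006 -0.002] pos [ 0.4184 -0.3297  0.1279]
zb 0.1553057970985031 knob 112 [ 0.43312132 -0.40108566  0.21016027] [ 0.41774028 -0.41360894  0.20835369] [ 0.44665024 -0.38850664  0.21362501]
-0.5 8 [ 0.446 -0.497  0.154] [ 0.456 -0.495  0.158]
-0.48 60 [ 0.438 -0.485  0.154] [ 0.458 -0.474  0.167]
-0.46 30 [ 0.438 -0.465  0.153] [ 0.45  -0.454  0.159]
-0.44 26 [ 0.434 -0.444  0.153] [ 0.446 -0.436  0.158]
-0.42 27 [ 0.43  -0.426  0.153] [ 0.442 -0.416  0.159]
-0.38 23 [ 0.423 -0.383  0.153] [ 0.435 -0.375  0.159]
-0.36 3 [ 0.429 -0.365  0.154] [ 0.433 -0.365  0.156]
block 660 [ 0.38533795 -0.43595521  0.01235386] [ 0.47738947 -0.36474265  0.02358498]
```

View pics/s3.png

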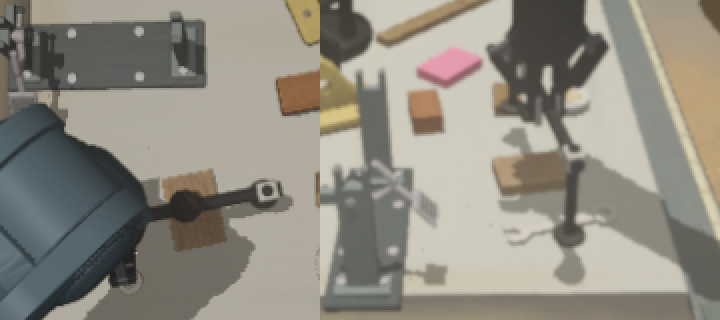

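The knob measures (.433,−.401) against the block centre (.432,−.401), square across. I lower it.

Request:
send_rows(
  steps=[0,0,18,0,0,0,0,0,0,34,0,0,0,0,0,0,42,0,0,0,0,0,0,47,0,0,0,0,0,0,50,0,0,0,0,0,0,52,0,0,0,0,0,0,53,0,0,0,0,0,0,53,0,0,0,0,0,0,53,0,0,0,0],
)

```text
time_s: 9.1
eef_pos: [0.4211, -0.3323, 0.0778]
ee_rot: [0.0, 0.64, 0.769, -0.0]
contact_force: [-0.5, -1.2, -4.7]
finger_gap: 0.0132
grip_force: 59.6
```

Request:
send_rows(
  steps=[0,0,1,0,0,0,0,0,0,2,0,0,0,0,0,0,2.5,0,0,0,0,0,0,2.5,0,0,0,0],
)

```text
time_s: 9.43
eef_pos: [0.4211, -0.3321, 0.0752]
ee_rot: [0.0, 0.64, 0.769, 0.0]
contact_force: [0.6, 1.2, -1.4]
finger_gap: 0.0128
grip_force: 60.0
```

Request:
send_rows(
  steps=[0,0,1,0,0,0,0,0,0,1,0,0,0,0,0,0,1,0,0,0,0],
)

```text
time_s: 9.68
eef_pos: [0.4217, -0.332, 0.075]
ee_rot: [0.001, 0.639, 0.769, 0.001]
contact_force: [0.2, 3.7, 6.0]
finger_gap: 0.0131
grip_force: 60.6
```

Request:
send_rows(
  steps=[0,0,0.5,0,0,0,20,0,0,0.5,0,0,0,30,0,0,0.5,0,0,0,50,0,0,0.5,0,0,0,50,0,0,0.5,0,0,0,50,0,0,0.5,0,0,0,50],
)

```text
time_s: 10.18
eef_pos: [0.4207, -0.3321, 0.0732]
ee_rot: [-0.0, 0.64, 0.769, -0.0]
contact_force: [0.1, -0.1, 0.4]
finger_gap: 0.0426
grip_force: 0.0
```

Request:
send_rows(
  steps=[0,0,-10,0,0,0,50,0,0,-30,0,0,0,50,0,0,-60,0,0,0,50,0,0,-95,0,0,0,50,0,0,-130,0,0,0,50,30,-20,-150,0,0,0,50,65,-30,-150,0,0,0,50,100,-40,-150,0,0,0,50,140,-40,-150,0,0,0,50,180,-40,-150,0,0,0,50],
)

```text
time_s: 11.02
eef_pos: [0.3478, -0.1612, 0.2242]
ee_rot: [0.001, 0.64, 0.768, 0.0]
contact_force: [0.7, 1.0, -0.0]
finger_gap: 0.0428
grip_force: 0.0
```

```bash
python3 - <<'E'
from h import *
s=sense();print(s["time_s"],s["eef_pos"],s["contact_force"])
p,d=snapshot("top");P=cloud(camera_model("top"),d)
p2,d2=snapshot("side")
cv2.imwrite("pics/s4.png",np.hstack([p[140:300,170:330,::-1].repeat(2,0).repeat(2,1),p2[180:340,200:400,::-1].repeat(2,0).repeat(2,1)]))
W=(P[...,0]>.34)&(P[...,0]<.52)
Q=P[(abs(P[...,2]-.158)<.007)&W&(P[...,1]<-.36)&(P[...,1]>-.45)]
print("knob",len(Q),Q.mean(0),Q.min(0),Q.max(0))
Q=P[(abs(P[...,2]-.104)<.012)&W&(P[...,1]<-.15)&(P[...,1]>-.55)]
for y0 in np.arange(-.5,-.2,.03):
    k=Q[abs(Q[:,1]-y0)<.006]
    if len(k):print(y0.round(2),len(k),k.min(0).round(3),k.max(0).round(3))
Q=P[(P[...,2]>.012)&(P[...,2]<.024)&W&(P[...,1]<-.34)&(P[...,1]>-.46)]
print("block",len(Q),Q.min(0),Q.max(0))
E
```

```text
11.0167 [ 0.34778859 -0.16119524  0.22417642] [ 0.68354469  0.9523334  -0.021775  ]
knob 195 [ 0.43625511 -0.40222302  0.15681729] [ 0.42031511 -0.41762486  0.15107478] [ 0.45096285 -0.38687978  0.1623655 ]
-0.5 18 [ 0.445 -0.5    0.096] [ 0.46  -0.495  0.108]
-0.47 45 [ 0.441 -0.476  0.097] [ 0.458 -0.465  0.109]
-0.44 40 [ 0.436 -0.446  0.096] [ 0.451 -0.435  0.109]
-0.41 3 [ 0.431 -0.416  0.098] [ 0.447 -0.416  0.101]
-0.38 33 [ 0.425 -0.386  0.098] [ 0.438 -0.375  0.109]
-0.35 37 [ 0.419 -0.356  0.097] [ 0.434 -0.345  0.108]
-0.32 40 [ 0.413 -0.326  0.098] [ 0.428 -0.315  0.109]
-0.29 41 [ 0.407 -0.296  0.097] [ 0.422 -0.284  0.108]
-0.26 42 [ 0.401 -0.266  0.097] [ 0.416 -0.254  0.108]
-0.23 60 [ 0.392 -0.236  0.094] [ 0.414 -0.224  0.116]
block 682 [ 0.38538347 -0.43587598  0.01201004] [ 0.47735365 -0.36467389  0.02377664]
```

View pics/s4.png

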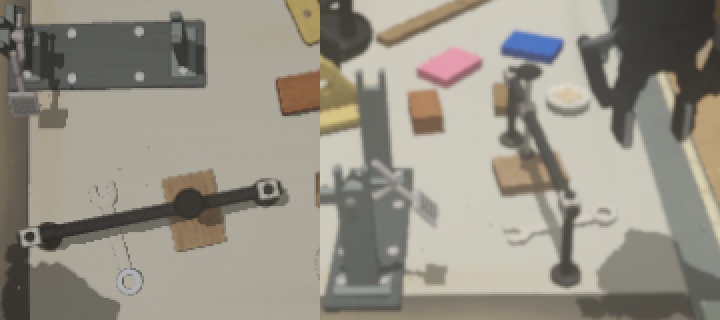

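The bar stands level and upright across the block, with the screw about 4 mm off centre, the block unmoved and the robot clear. I hand in.

```bash
python3 -c "
from plant import finish_job; print(finish_job())"
```

```text
the job is handed in; nothing more can be done
None
```

I pressed the keeper open, lifted the bar off, stood it squarely across the broad block with the screw about 4 mm off centre and the block unmoved, and handed the job in at about 11 s of robot time; no verdict was returned.

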